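# Set a printed bracket under the drill bit

## Robot

A 6-joint arm with a two-finger parallel gripper is mounted at the origin on the work surface. World frame = base frame: x ahead of the robot, y to its left, z up, the work surface at z = 0. Lengths are in m, angles in rad, forces in N, time in s.
With the tool pointing down it reaches from about 0.375 to 0.9 m from the base axis. Payload 3.1 kg.
Tool frame: the origin (TCP) lies between the finger pads; the fingertips stand 8 mm ahead of it and the grasp point (between the pads) lies 11 mm behind it; z points along the fingers, y is the line along which they close (so a half turn about z gives the same grasp; the last joint's range is limited). The gripper opens to 85 mm and grips with 20 to 120 N. Pads are 22 mm wide; open, the fingers measure 114 mm over their backs; the gripper's body (76 mm by 85 mm) begins 54 mm behind the grasp point. The pads swing forward as they close: fully open they stand 13 mm farther back than shut.
Start: joints at [1.147, 0.527, 1.433, -0, 1.181, -0.178], TCP at [0.151, 0.606, 0.239] pointing down, gripper open.
Joint ranges: [-3.08, 3.08], [-0.75, 2.2], [0.22, 2.44], [-1.43, 4.57], [0, 2.65], [-2.85, 2.85]. Speed limits (rad/s): [2.79, 2.79, 3.14, 3.14, 3.14, 3.14].

## Interface

Orientations are given as a unit quaternion [w, x, y, z].
In Python, from cell import state, camera, hand_in gives the robot as it stands.
- The arm moves only by the tool carry_out, never from a script. Its argument "targets" is a list of rows, each an object of numbers: "dx", "dy", "dz": the shift along the tool's x, y, z in m; "wx", "wy", "wz": the turn, a rotation vector about the tool's x, y, z in degrees; "hand": the finger opening in m, from 0 to 0.0854. In form: [{"dx": .., "dy": .., "dz": .., "wx": .., "wy": .., "wz": .., "hand": ..}, ...]. A call has 1 to 12 rows; each row shifts and turns the commanded pose from where the row before left it, along the tool's axes as they then stand; what a row does not reach is not made up. A row lasts 1/8 s, in which the tool goes at most 62.5 mm and 10.7 degrees, less where a joint would pass 70% of its speed; a pose out of reach is approached as far as the arm can. A call is refused whole if a number of a shift passes 0.0625 or a number of a turn 10.7, either way. A call with a gripper value outside its range is refused whole. The fingers move at their own pace and stop on an object; the grip force is fixed at half the most. Time passes only in rows, so rows that do not move let the fingers close. It gives the time, the measured TCP pose, the force, the opening and the grip force at its end, in the units of the state.
- state(): the state, without advancing time (a new reading comes with each control period).
- camera(name): name is "scene" or "top" or "wrist"; returns a dict with "color" (420x560x3 uint8, blue, green, red), "camera_matrix" (3x3 intrinsics, pixels), "R" (3x3) and "t" (3): a world point X has camera coordinates R X + t; the wrist camera has in their place "hand_eye" (4x4, takes a point from camera to tool coordinates, whose origin is the TCP and whose axes are the flange's). Camera axes: x right, y down, z forward; pixel columns grow to the right and rows downward; lengths in m; the calibration is good to about 2 mm. A picture is of the moment at which its call begins: read the wrist's pose just before it. There is no depth.
- hand_in(): hands the job in; it is judged then, once.
The state is a dict: "t": time; "joints": joint angles; "qvel": joint speeds; "effort": joint torques, N m; "tcp_pos": TCP position; "tcp_rot": TCP orientation; "wrist_force": force on the tool from outside, world axes, zero at the start; "wrist_torque": the same for the moment, N m; "gripper_width": finger opening in m; "grip_force": force on a finger pad.
Only numpy, scipy, OpenCV 4.12 (cv2) and the standard library are available. Lean on these libraries where they do the work, as an engineer would, in place of code of your own. Each camera call takes 0.05 s, during which the arm holds its last target. There are 200 camera calls.

## Task

The printed bracket with the marked spot is about to be drilled. Slide it along the plywood board, without lifting it off, until the spot sits directly below the tip of the drill bit, and let go with the bracket lying flat on the board. Leave the other bracket, the one with the round post, where it is.

Things in the scene. Friction and masses are not known exactly. Their poses are not given: they have to be found in the camera images.
- bracket: White printed bracket lying on a fixed plywood board (top 9 mm above the bench). Flat foot 44 mm wide, 8 mm thick, x = -45 to +172 mm; upright flange to grip, 62 mm along x, 16 mm thick along y, top 51 mm above the underside. Origin: underside, below the flange's centre; x along the foot to the marked end (at first away from the robot, within 30 deg), z up. 0.13 kg, loose.
- bracket_mark (a point): The marked spot: dark pencilled circle 20 mm across with a cross, on top of the bracket's foot, 150 mm from the bracket's origin along its x, 8 mm above its underside. Axes as the bracket's.
- bit_tip (a point): Tip of the drill bit (8 mm thick, pointing down) of a fixed drill stand, 35 mm above the board. Chuck 32 mm across from 81 mm above the board, drill body 58 mm across from 126 to 286 mm. Column (foot 64 mm across, 340 mm tall) 100 mm farther along x and 160 mm along y from the bit, an arm joins them 218 mm up. Axes: x away from the robot within 9 deg, y left, z up.
- post_bracket: The other bracket, to leave alone: same white plastic and flange, shorter foot (x = -45 to +140 mm) with a round end 60 mm across and an upright post 22 mm thick, 44 mm tall, at x = +110 mm; no mark. Origin: underside, below the flange's centre; x towards the post. On the board, on the other side of the bit from the marked one (left or right varies).
Things that resemble listed ones, but are neither listed nor needed, are in the scene too. Leave any purple or red look-alike of the bracket alone.

How it is judged:
By the outcome, as a careful person would: the job done as asked, in the order asked, and still so for the second after the job is handed in, with the robot touching nothing.
It also fails if it takes over 42 s, if anything falls off the work surface, if the arm or the gripper's body presses on something with over 40 N, if the wrist force passes 120 N, or if a joint passes its speed limit or range.

## Working session

There is one attempt and no reset: what is moved stays moved. The work goes in short steps, Python scripts to look and compute and a tool call to move; the robot and the scene stay as the last step left them, time stands still between calls to the robot, and variables do not carry over. Pictures are saved under pics/ and viewed, at most 11 in all, crops included, and the job is handed in when it is done.

Besides the shell and the picture viewer there is one more tool, called after "Request:" by a JSON object that holds its "method" and its "body", one argument or row to a line. carry_out: Moves the arm, as the interface text tells. Its arguments: {"type":"object","properties":{"targets":{"type":"array","items":{"type":"object","properties":{"dx":{"type":"number"},"dy":{"type":"number"},"dz":{"type":"number"},"wx":{"type":"number"},"wy":{"type":"number"},"wz":{"type":"number"},"hand":{"type":"number"}}}}},"required":["targets"]}

```bash
mkdir -p pics; cat > h.py <<'E'
import numpy as np,cv2
from cell import state,camera,hand_in
from scipy.spatial.transform import Rotation as Ro
def ray(c,u,v):
    d=np.linalg.inv(c['camera_matrix'])@np.array([u,v,1.]);R=np.array(c['R']);t=np.array(c['t'])
    return -R.T@t, R.T@d
def onz(c,u,v,z):
    o,d=ray(c,u,v);return o+d*(z-o[2])/d[2]
def proj(c,X):
    p=np.array(c['R'])@np.array(X)+np.array(c['t']);p=np.array(c['camera_matrix'])@p;return p[:2]/p[2]
def wrist():
    s=state();c=camera('wrist');T=np.eye(4);q=s['tcp_rot'];T[:3,:3]=Ro.from_quat([q[1],q[2],q[3],q[0]]).as_matrix();T[:3,3]=s['tcp_pos']
    M=np.linalg.inv(T@np.array(c['hand_eye']));c['R']=M[:3,:3];c['t']=M[:3,3];return c
E
python3 - <<'E'
from h import *
import pickle
s=state();print(s)
d={}
for n in('scene','top'):
    c=camera(n);d[n]=c;cv2.imwrite(f'pics/{n}0.png',c['color']);print(n,-np.array(c['R']).T@c['t'],np.array(c['R'])[2])
pickle.dump(d,open('c0.pkl','wb'))
E
```

```text
{'t': 0.0, 'joints': array([ 1.14746248e+00,  5.28484103e-01,  1.43391040e+00,  2.16137976e-05,
        1.18141049e+00, -1.78511605e-01]), 'qvel': array([ 0.00026764, -0.00068228,  0.00069563, -0.00036322,  0.00070817,
        0.00165472]), 'effort': array([-2.23797011e-03, -4.42343473e+01, -1.78026688e+01, -4.91957580e-04,
        8.38887849e-03, -1.04975207e-06]), 'tcp_pos': array([0.15116798, 0.60571553, 0.23832002]), 'tcp_rot': array([-3.37414824e-04,  1.22109647e-01,  9.92516000e-01, -1.05350031e-03]), 'wrist_force': array([-0.10566603,  0.30712807,  0.30126939]), 'wrist_torque': array([-0.02569896,  0.03278734,  0.0460752 ]), 'grip_force': 0.0, 'gripper_width': 0.08556444300926971}
scene [0.66562104 1.11945041 0.80959583] [-0.14786864 -0.75520434 -0.63859319]
top [0.28871161 0.19600211 1.25982266] [ 0.14378335  0.02209329 -0.98936254]
```

View pics/scene0.png

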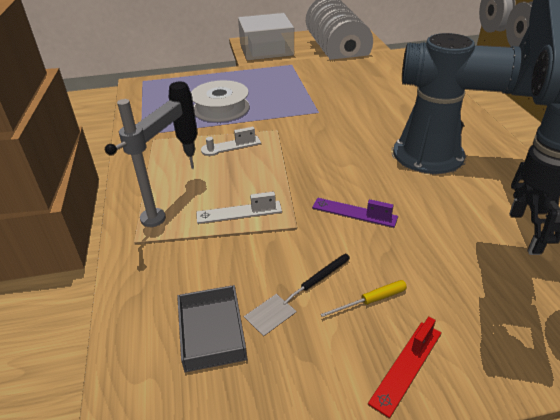

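View pics/top0.png

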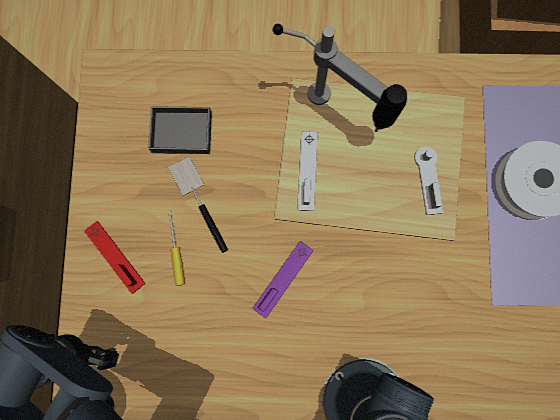

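The marked bracket is at top (308,172) with its mark at (309,139). The post bracket is to its right at (428,180). The bit tip is near scene (193,167) and top (377,131). Next I'll measure these and crop in on the tip and mark.

```bash
python3 - <<'E'
from h import *
import pickle
d=pickle.load(open('c0.pkl','rb'))
def crop(n,u,v,w,h,k): return cv2.resize(d[n]['color'][v:v+h,u:u+w],None,fx=k,fy=k,interpolation=cv2.INTER_NEAREST)
a=crop('scene',160,135,50,50,8);b=crop('top',355,95,50,50,8);cc=crop('scene',190,180,100,25,8);e=crop('top',290,120,100,25,8)
cv2.imwrite('pics/crop1.png',np.vstack([np.hstack([a,b]),cc]))
for n,(u,v,w,h) in dict(top=(285,120,40,100),scene=(185,180,105,50)).items():
    im=d[n]['color'][v:v+h,u:u+w].astype(int)
    m=((im.min(2)>120)&(im.max(2)-im.min(2)<35)).astype(np.uint8)
    k,l,st,ce=cv2.connectedComponentsWithStats(m);i=1+np.argmax(st[1:,4]);print(n,st[i],ce[i]+[u,v])
    cs,_=cv2.findContours((l==i).astype(np.uint8),0,2);r=cv2.minAreaRect(np.vstack(cs));bx=cv2.boxPoints(r)+[u,v];print(bx)
    for p in bx: print(onz(d[n],*p,.017))
o1,d1=ray(d['scene'],193,168);o2,d2=ray(d['top'],377,131)
A=np.array([d1,-d2]).T;x=np.linalg.lstsq(A,o2-o1,rcond=None)[0];print(o1+d1*x[0],o2+d2*x[1])
print(onz(d['top'],309,139,.017),onz(d['scene'],205,215,.017))
print(onz(d['scene'],193,168,.044),onz(d['top'],377,131,.044))
E
```

```text
top [  13   12   20   79 1193] [307.5255658  169.99329422]
[[297.30309296 209.33196259]
 [300.84948349 131.31133938]
 [317.49690628 132.06803894]
 [313.95051575 210.08866119]]
[0.48674803 0.17773093 0.017     ]
[0.70175685 0.17161287 0.017     ]
[0.70031737 0.12637924 0.017     ]
[0.48553941 0.13357129 0.017     ]
scene [ 12  21  85  22 710] [232.2056338  212.42816901]
[[195.61539364 210.92307663]
 [279.80001068 200.40000153]
 [281.18462372 211.47692108]
 [197.00000763 221.99999619]]
[0.70168677 0.12721104 0.017     ]
[0.48195929 0.13597332 0.017     ]
[0.48783317 0.18142073 0.017     ]
[0.70150462 0.17199873 0.017     ]
[ 0.69370895 -0.02878974  0.0449471 ] [ 0.69611385 -0.02933587  0.04585555]
[0.68046327 0.14919183 0.017     ] [0.67949497 0.1493434  0.017     ]
[ 0.69374374 -0.03021195  0.044     ] [ 0.69673656 -0.0296803   0.044     ]
```

View pics/crop1.png

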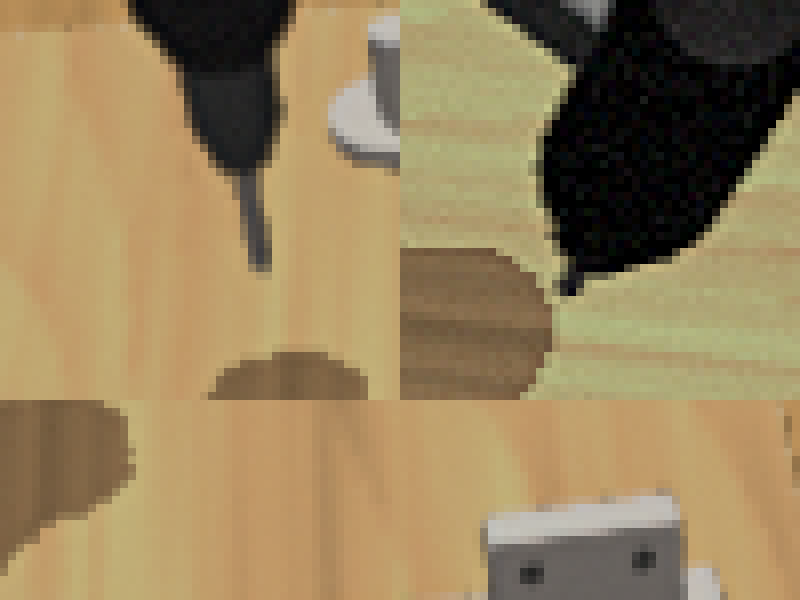

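Request:
{"method": "carry_out", "body": {
  "targets": [
    {"wz":-6.1},
    {"wz":-6.1},
    {"dx":-0.039,"dy":-0.044},
    {"dx":-0.039,"dy":-0.044},
    {"dx":-0.039,"dy":-0.044},
    {"dx":-0.039,"dy":-0.044},
    {"dx":-0.039,"dy":-0.044},
    {"dx":-0.039,"dy":-0.044},
    {"dx":-0.039,"dy":-0.044},
    {"dx":-0.039,"dy":-0.044},
    {"dx":-0.039,"dy":-0.044},
    {"dx":-0.039,"dy":-0.044}
  ]
}}

```text
schema error: expected keys dx, dy, dz, wx, wy, wz, hand
```

```bash
python3 - <<'E'
from h import *
import pickle
c=wrist();s=state();print(s['t'],s['tcp_pos'],s['tcp_rot']);pickle.dump(c,open('w1.pkl','wb'))
print(-c['R'].T@c['t'],c['R'][2])
im=c['color'].copy()
for x in((.53,.154,.06),(.68,.149,.017)): cv2.circle(im,tuple(int(i) for i in proj(c,x)),4,(0,0,255),1)
cv2.imwrite('pics/w1.png',im)
E
```

```text
0.15 [0.15122537 0.60587531 0.23854664] [-2.45682516e-04  1.22087563e-01  9.92518969e-01 -8.13765876e-04]
[0.07747025 0.62533477 0.37291993] [ 0.28830529 -0.07270215 -0.95477456]
```

View pics/w1.png

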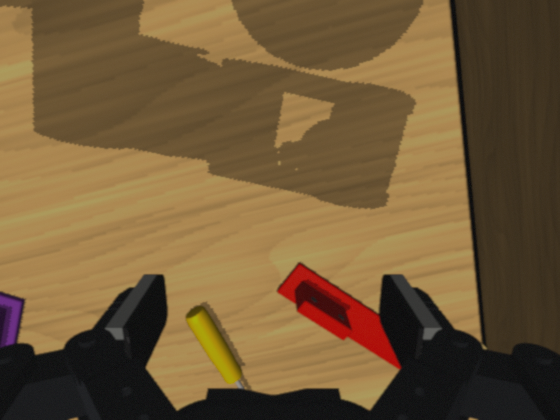

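The call was refused because every key is required, so the arm hasn't moved. This picture is the start view, with the red look-alike at about (340,315). I'll resend with all keys.

Request:
{"method": "carry_out", "body": {
  "targets": [
    {"dx":0,"dy":0,"dz":0,"wx":0,"wy":0,"wz":-6.1,"hand":0.085},
    {"dx":0,"dy":0,"dz":0,"wx":0,"wy":0,"wz":-6.1,"hand":0.085},
    {"dx":-0.039,"dy":-0.044,"dz":0,"wx":0,"wy":0,"wz":0,"hand":0.085},
    {"dx":-0.039,"dy":-0.044,"dz":0,"wx":0,"wy":0,"wz":0,"hand":0.085},
    {"dx":-0.039,"dy":-0.044,"dz":0,"wx":0,"wy":0,"wz":0,"hand":0.085},
    {"dx":-0.039,"dy":-0.044,"dz":0,"wx":0,"wy":0,"wz":0,"hand":0.085},
    {"dx":-0.039,"dy":-0.044,"dz":0,"wx":0,"wy":0,"wz":0,"hand":0.085},
    {"dx":-0.039,"dy":-0.044,"dz":0,"wx":0,"wy":0,"wz":0,"hand":0.085},
    {"dx":-0.039,"dy":-0.044,"dz":0,"wx":0,"wy":0,"wz":0,"hand":0.085},
    {"dx":-0.039,"dy":-0.044,"dz":0,"wx":0,"wy":0,"wz":0,"hand":0.085},
    {"dx":-0.039,"dy":-0.044,"dz":0,"wx":0,"wy":0,"wz":0,"hand":0.085},
    {"dx":-0.039,"dy":-0.044,"dz":0,"wx":0,"wy":0,"wz":0,"hand":0.085}
  ]
}}

```text
t: 1.65
tcp_pos: [0.5281, 0.1525, 0.2392]
tcp_rot: [-0.0, 0.016, 1.0, 0.0]
wrist_force: [1.2, 1.1, 0.4]
gripper_width: 0.0849
grip_force: 0.0
```

```bash
python3 - <<'E'
from h import *
import pickle
c=wrist();s=state();print(s['t'],s['tcp_pos'],s['tcp_rot']);pickle.dump(c,open('w1.pkl','wb'))
print(-c['R'].T@c['t'],c['R'][2])
im=c['color'].copy()
for x in((.53,.154,.06),(.68,.149,.017)): cv2.circle(im,tuple(int(i) for i in proj(c,x)),4,(0,0,255),1)
cv2.imwrite('pics/w2.png',im)
E
```

```text
1.7 [0.53448115 0.14675152 0.23951252] [ 0.00367643  0.01807764  0.99982762 -0.00210121]
[0.45211531 0.15571422 0.37368649] [ 0.2975966  -0.00804816 -0.95465779]
```

View pics/w2.png

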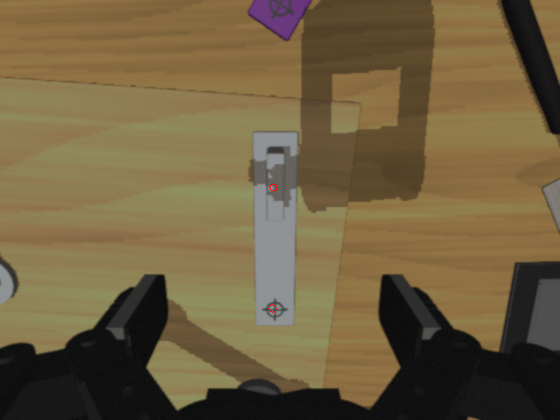

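The wrist view shows the marked bracket with its flange at (276,186) and its mark at (276,309). Both are within about 4 px of my prediction, and the arm was still settling. Next I descend.

Request:
{"method": "carry_out", "body": {
  "targets": [
    {"dx":0,"dy":0.002,"dz":0.03,"wx":0,"wy":0,"wz":0,"hand":0.085},
    {"dx":0,"dy":0,"dz":0.04,"wx":0,"wy":0,"wz":0,"hand":0.085},
    {"dx":0,"dy":0,"dz":0.02,"wx":0,"wy":0,"wz":0,"hand":0.085},
    {"dx":0,"dy":0,"dz":0,"wx":0,"wy":0,"wz":0,"hand":0.085},
    {"dx":0,"dy":0,"dz":0,"wx":0,"wy":0,"wz":0,"hand":0.085}
  ]
}}

```text
t: 2.33
tcp_pos: [0.5278, 0.1563, 0.15]
tcp_rot: [0.001, 0.016, 1.0, 0.0]
wrist_force: [-0.9, 0.8, -0.2]
gripper_width: 0.0849
grip_force: 0.0
```

```bash
python3 - <<'E'
from h import *
c=wrist();s=state();print(s['tcp_pos'],s['tcp_rot'])
im=c['color'].astype(int)
m=((im.min(2)>110)&(im.max(2)-im.min(2)<30)).astype(np.uint8)
m[:, :150]=0;m[:,420:]=0
k,l,st,ce=cv2.connectedComponentsWithStats(m);i=1+np.argmax(st[1:,4]);print(st[i])
ys=range(st[i][1],st[i][1]+st[i][3],12)
for y in ys:
    xs=np.where(l[y]==i)[0];print(y,xs.min(),xs.max(),onz(c,xs.min(),y,.017)[:2].round(4),onz(c,xs.max()+1,y,.017)[:2].round(4))
E
```

```text
[0.52807575 0.15639035 0.15036063] [1.09840158e-03 1.58370818e-02 9.99873976e-01 1.15100745e-04]
[ 243  210   55  175 7531]
210 253 255 [0.536  0.1421] [0.5361 0.1444]
222 243 257 [0.5455 0.1339] [0.5459 0.1455]
234 243 291 [0.5555 0.1333] [0.5567 0.1716]
246 243 297 [0.5656 0.1328] [0.567  0.1762]
258 244 297 [0.576 0.133] [0.5774 0.1761]
270 244 296 [0.5866 0.1324] [0.588  0.1752]
282 244 296 [0.5975 0.1318] [0.5988 0.1751]
294 245 296 [0.6086 0.132 ] [0.6099 0.175 ]
306 245 295 [0.6199 0.1314] [0.6212 0.174 ]
318 245 295 [0.6315 0.1308] [0.6328 0.1739]
330 245 295 [0.6433 0.1302] [0.6447 0.1737]
342 246 295 [0.6554 0.1304] [0.6568 0.1736]
354 246 294 [0.6678 0.1297] [0.6692 0.1725]
366 246 294 [0.6805 0.1291] [0.6819 0.1724]
378 247 294 [0.6936 0.1293] [0.6949 0.1722]
```

Request:
{"method": "carry_out", "body": {
  "targets": [
    {"dx":0,"dy":0,"dz":0.03,"wx":0,"wy":0,"wz":0,"hand":0.085},
    {"dx":0,"dy":0,"dz":0.04,"wx":0,"wy":0,"wz":0,"hand":0.085},
    {"dx":0,"dy":0,"dz":0.03,"wx":0,"wy":0,"wz":0,"hand":0.085},
    {"dx":0,"dy":0,"dz":0.014,"wx":0,"wy":0,"wz":0,"hand":0.05},
    {"dx":0,"dy":0,"dz":0,"wx":0,"wy":0,"wz":0,"hand":0.03},
    {"dx":0,"dy":0,"dz":0,"wx":0,"wy":0,"wz":0,"hand":0.02},
    {"dx":0,"dy":0,"dz":0,"wx":0,"wy":0,"wz":0,"hand":0.0},
    {"dx":0,"dy":0,"dz":0,"wx":0,"wy":0,"wz":0,"hand":0.0},
    {"dx":0,"dy":0,"dz":0,"wx":0,"wy":0,"wz":0,"hand":0.0},
    {"dx":0,"dy":0,"dz":0,"wx":0,"wy":0,"wz":0,"hand":0.0}
  ]
}}

```text
t: 3.62
tcp_pos: [0.5284, 0.1563, 0.0368]
tcp_rot: [0.002, 0.016, 1.0, 0.0]
wrist_force: [0.4, -0.1, 6.6]
gripper_width: 0.0151
grip_force: 59.9
```

```bash
python3 - <<'E'
from h import *
s=state();print(s['tcp_pos'],s['tcp_rot'],s['gripper_width'],s['grip_force'],s['wrist_force'])
E
```

```text
[0.52843073 0.15626075 0.03679653] [1.52010028e-03 1.59693207e-02 9.99871314e-01 1.62225039e-04] 0.015051625343524378 59.861143827438354 [ 0.3884296  -0.11093469  6.59955436]
```

Request:
{"method": "carry_out", "body": {
  "targets": [
    {"dx":-0.0023,"dy":-0.01,"dz":0,"wx":0,"wy":0,"wz":0,"hand":0},
    {"dx":-0.0023,"dy":-0.02,"dz":0,"wx":0,"wy":0,"wz":0,"hand":0},
    {"dx":-0.0023,"dy":-0.02,"dz":0,"wx":0,"wy":0,"wz":0,"hand":0},
    {"dx":-0.0023,"dy":-0.02,"dz":0,"wx":0,"wy":0,"wz":0,"hand":0},
    {"dx":-0.0023,"dy":-0.02,"dz":0,"wx":0,"wy":0,"wz":0,"hand":0},
    {"dx":-0.0023,"dy":-0.02,"dz":0,"wx":0,"wy":0,"wz":0,"hand":0},
    {"dx":-0.0023,"dy":-0.02,"dz":0,"wx":0,"wy":0,"wz":0,"hand":0},
    {"dx":-0.0023,"dy":-0.02,"dz":0,"wx":0,"wy":0,"wz":0,"hand":0},
    {"dx":0,"dy":-0.015,"dz":0,"wx":0,"wy":0,"wz":0,"hand":0},
    {"dx":0,"dy":-0.005,"dz":0,"wx":0,"wy":0,"wz":0,"hand":0},
    {"dx":0,"dy":0,"dz":0,"wx":0,"wy":0,"wz":0,"hand":0},
    {"dx":0,"dy":0,"dz":0,"wx":0,"wy":0,"wz":0,"hand":0}
  ]
}}

```text
t: 5.12
tcp_pos: [0.5414, -0.0151, 0.0368]
tcp_rot: [0.002, 0.016, 1.0, -0.001]
wrist_force: [-0.2, -2.3, 6.7]
gripper_width: 0.0153
grip_force: 60.0
```

```bash
python3 - <<'E'
from h import *
import pickle
s=state();print(s['tcp_pos'],s['tcp_rot'],s['gripper_width'],s['wrist_force'])
d={n:camera(n) for n in('scene','top')};d['wrist']=wrist();pickle.dump(d,open('c2.pkl','wb'))
out=[]
for n,z in(('scene',.03),('top',.03)):
    u,v=proj(d[n],(.695,-.028,z)).astype(int);u-=25;v-=35;print(n,u,v)
    out.append(cv2.resize(d[n]['color'][v:v+70,u:u+50],None,fx=8,fy=8,interpolation=cv2.INTER_NEAREST))
cv2.imwrite('pics/c2.png',np.hstack(out))
E
```

```text
[ 0.54143522 -0.01507612  0.03679557] [ 1.55317037e-03  1.59100682e-02  9.99872055e-01 -5.75930499e-04] 0.015341994622765755 [-0.2106532  -2.32163839  6.7488954 ]
scene 168 137
top 350 98
```

View pics/c2.png

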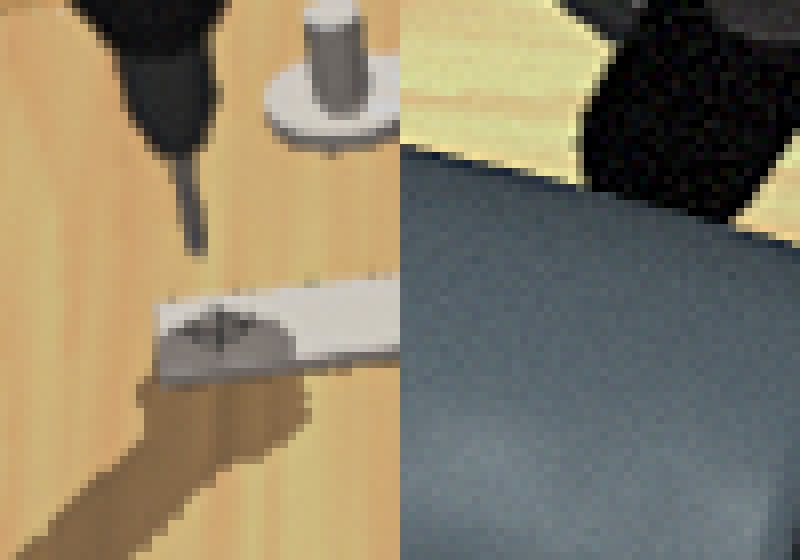

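Scene crop: bit tip at about (192.5,168.5), mark cross at about (195.4,177.8). The arm hides the tip in the top view. I'll work out the remaining offset from both cameras.

```bash
python3 - <<'E'
from h import *
import pickle
a=pickle.load(open('c0.pkl','rb'));b=pickle.load(open('c2.pkl','rb'))
def dark(c,u,v,w,h):
    g=cv2.cvtColor(c['color'],6)[v:v+h,u:u+w].astype(float);wt=np.clip(np.median(g)-25-g,0,None);ys,xs=np.mgrid[v:v+h,u:u+w]
    return (wt*xs).sum()/wt.sum(),(wt*ys).sum()/wt.sum()
mt=dark(a['top'],303,133,12,13);ms=dark(a['scene'],198,209,15,12);print('mark px',mt,ms)
M1=onz(a['top'],*mt,.017);M2=onz(a['scene'],*ms,.017);print('mark0',M1,M2)
for p in((375.6,130.5),(376,130.2)): print('tip top',onz(a['top'],*p,.044), 'move',onz(a['top'],*p,.044)-M1)
for p in((192.1,167.4),(192.1,168.2)):
    T=onz(a['scene'],*p,.044);print('tip scene',T,'move',T-M2,'remaining now',T-onz(b['scene'],194.9,177.3,.017))
print('moved so far',.5414-.5284,-.0151-.1563)
cv2.imwrite('pics/w3.png',b['wrist']['color'])
g=cv2.resize(a['scene']['color'][140:180,180:205],None,fx=1,fy=1);print(cv2.cvtColor(a['scene']['color'],6)[158:173,187:199])
print(cv2.cvtColor(a['top']['color'],6)[124:136,370:384])
E
```

```text
mark px (np.float64(308.8583410997204), np.float64(138.88886300093196)) (np.float64(204.9498407643312), np.float64(215.01194267515925))
mark0 [0.68076921 0.14957965 0.017     ] [0.6796241  0.14936066 0.017     ]
tip top [ 0.69805654 -0.02599132  0.044     ] move [ 0.01728734 -0.17557097  0.027     ]
tip top [ 0.69889892 -0.02705458  0.044     ] move [ 0.01812972 -0.17663423  0.027     ]
tip scene [ 0.69599678 -0.03379813  0.044     ] move [ 0.01637268 -0.18315879  0.027     ] remaining now [ 0.00328445 -0.01078385  0.027     ]
tip scene [ 0.69626472 -0.02983188  0.044     ] move [ 0.01664062 -0.17919253  0.027     ] remaining now [ 0.0035524  -0.00681759  0.027     ]
moved so far 0.013000000000000012 -0.1714
[[167 164 113  74  73 117 173 171 170 167 164 164]
 [163 161 121  74  72 116 171 171 169 167 164 164]
 [162 167 160  81  69  98 172 172 171 167 164 164]
 [163 165 162  84  66  82 166 174 170 167 164 164]
 [162 164 161 101  70  73 137 173 171 167 163 163]
 [163 164 163 116  72  68 115 173 172 168 164 164]
 [164 165 164 121  74  69 112 174 172 167 162 164]
 [164 167 168 146  79  65
[... 392 characters left out ...]
7 163 114  38   0   0   0  19  12   6  11   9  12]
 [157 160 161 176 105   0   0   1   4  13   0  12   1   3]
 [161 159 164 169 124  47   0  11   2   3   1  10   5   0]
 [173 166 160 169 180 130  48  11  12  17  10   0   0   0]
 [153 174 171 171 180 122  37   6   3   1   0   1   0  67]
 [ 97  95 154 175 157  87  30  34  91  95  91 128 172 182]
 [101  94 157 175 107  32  20  51 160 182 182 175 173 173]
 [107  97  92 151 131  46   5 111 163 166 165 165 168 159]
 [105 104  96 158 180 150 166 178 167 165 164 158 162 163]
 [110 109 106  97 154 175 170 167 166 159 164 160 168 166]
 [115 116 111 110 163 179 172 171 171 171 168 165 166 166]
 [114 113 110 110 158 175 174 173 171 173 170 173 176 175]]
```

View pics/w3.png

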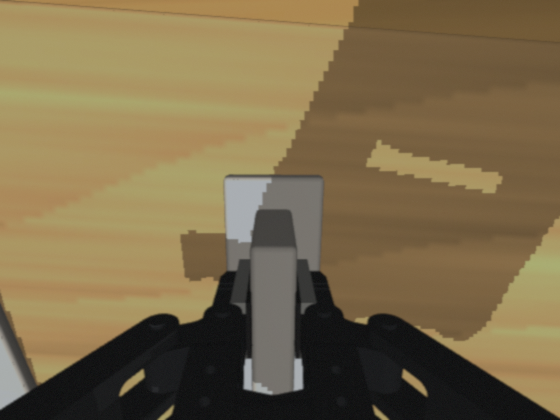

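The wrist view shows the flange at (273,320), held squarely between the pads. I'll finish the slide using the mean estimate, let go, rise, and tilt the wrist camera to look at the bit and mark from close by.

Request:
{"method": "carry_out", "body": {
  "targets": [
    {"dx":-0.002,"dy":-0.004,"dz":0,"wx":0,"wy":0,"wz":0,"hand":0},
    {"dx":-0.0027,"dy":-0.003,"dz":0,"wx":0,"wy":0,"wz":0,"hand":0},
    {"dx":0,"dy":0,"dz":0,"wx":0,"wy":0,"wz":0,"hand":0},
    {"dx":0,"dy":0,"dz":0,"wx":0,"wy":0,"wz":0,"hand":0}
  ]
}}

```text
t: 5.78
tcp_pos: [0.5439, -0.0206, 0.0368]
tcp_rot: [-0.0, 0.015, 1.0, 0.0]
wrist_force: [-3.5, 3.9, 9.6]
gripper_width: 0.0152
grip_force: 60.4
```

Request:
{"method": "carry_out", "body": {
  "targets": [
    {"dx":0,"dy":0,"dz":0,"wx":0,"wy":0,"wz":0,"hand":0.03},
    {"dx":0,"dy":0,"dz":0,"wx":0,"wy":0,"wz":0,"hand":0.06},
    {"dx":0,"dy":0,"dz":0,"wx":0,"wy":0,"wz":0,"hand":0.06},
    {"dx":0,"dy":0,"dz":0,"wx":0,"wy":0,"wz":0,"hand":0.06},
    {"dx":0,"dy":0,"dz":-0.03,"wx":0,"wy":0,"wz":0,"hand":0.06},
    {"dx":0,"dy":0,"dz":-0.05,"wx":0,"wy":0,"wz":0,"hand":0.06},
    {"dx":0,"dy":0,"dz":-0.05,"wx":0,"wy":0,"wz":0,"hand":0.085},
    {"dx":0,"dy":0,"dz":0,"wx":0,"wy":-10,"wz":0,"hand":0.085},
    {"dx":0,"dy":0,"dz":0,"wx":0,"wy":-10,"wz":0,"hand":0.085},
    {"dx":0,"dy":0,"dz":0,"wx":0,"wy":-10,"wz":0,"hand":0.085},
    {"dx":0,"dy":0,"dz":0,"wx":0,"wy":0,"wz":0,"hand":0.085},
    {"dx":0,"dy":0,"dz":0,"wx":0,"wy":0,"wz":0,"hand":0.085}
  ]
}}

```text
t: 7.28
tcp_pos: [0.5503, -0.0106, 0.1658]
tcp_rot: [0.211, 0.008, 0.977, 0.016]
wrist_force: [0.6, 0.2, 0.8]
gripper_width: 0.0851
grip_force: 0.0
```

```bash
python3 - <<'E'
from h import *
import pickle
s=state();print(s['t'],s['tcp_pos'],s['tcp_rot'],s['gripper_width'],s['wrist_force'])
d={n:camera(n) for n in('scene','top')};c=d['wrist']=wrist();pickle.dump(d,open('c3.pkl','wb'))
cv2.imwrite('pics/w4.png',c['color']);print(c['camera_matrix'],proj(c,(.697,-.0285,.044)),proj(c,(.697,-.0285,.017)))
E
```

```text
7.275 [ 0.55029368 -0.01060544  0.16578911] [0.21119804 0.00782678 0.97728567 0.01571145] 0.08505380355616327 [0.58141217 0.17725433 0.76993317]
[[365.99347346   0.         272.86785192]
 [  0.         365.99347346 208.58132064]
 [  0.           0.           1.        ]] [248.85091712 274.82060369] [249.22701913 252.79628522]
```

View pics/w4.png

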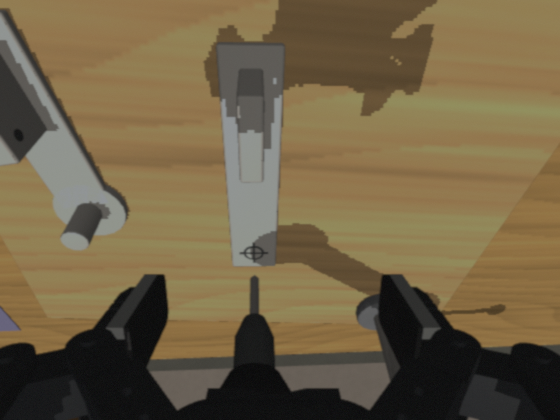

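This view shows the mark at (254,252) and the bit tip at (254.5,276), with their columns aligned. Now the offsets.

```bash
python3 - <<'E'
from h import *
s=state();c=wrist();s2=state();print(s['tcp_pos'],s2['tcp_pos'],abs(s['qvel']).max())
g=cv2.cvtColor(c['color'],6);R=g[240:292,240:270].astype(int)
cv2.imwrite('pics/w5.png',cv2.resize(c['color'][230:300,215:295],None,fx=8,fy=8,interpolation=0))
for p in((254,252.5),):print('mark',onz(c,*p,.017))
for v in(276,277,278,280):print(v,onz(c,254,v,.044))
E
```

```text
[ 0.550379   -0.01034282  0.16577368] [ 0.55020496 -0.0102613   0.16570634] 0.010707728394508292
mark [ 0.69647383 -0.02362899  0.017     ]
276 [ 0.6986761  -0.02363987  0.044     ]
277 [ 0.70016869 -0.02370201  0.044     ]
278 [ 0.70167003 -0.02376451  0.044     ]
280 [ 0.7046992  -0.02389061  0.044     ]
```

View pics/w5.png

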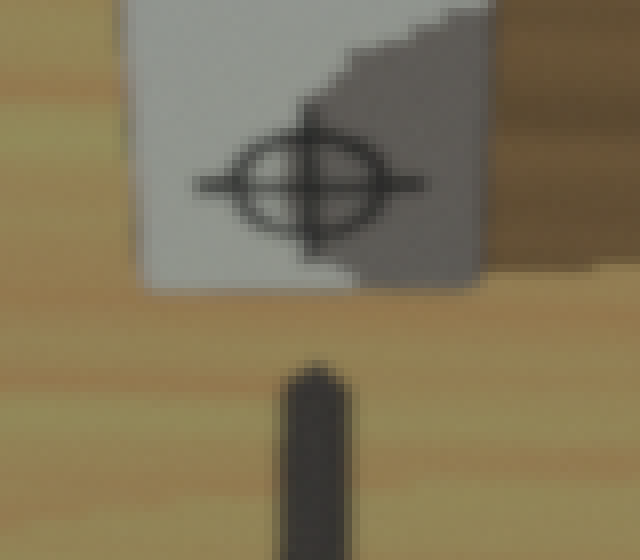

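The mark is still about 2–3 mm short in x and good in y. That's worth one regrasp, so I'll work out the return turn from the measured pose.

```bash
cat > g.py <<'E'
from h import *
def go(p):
    s=state();q=s['tcp_rot'];A=Ro.from_quat([q[1],q[2],q[3],q[0]]);B=Ro.from_quat([.0158,.99987,0,0])
    print(s['t'],s['tcp_pos'].round(4),'turn',(A.inv()*B).as_rotvec(degrees=True).round(2),'shift in target axes',(B.inv().apply(np.array(p)-s['tcp_pos'])).round(4))
E
python3 -c "
from g import *
go((.5445,-.0208,.166))"
```

```text
7.475 [ 0.5502 -0.0103  0.1657] turn [ 2.23 24.37  0.9 ] shift in target axes [ 0.0054 -0.0107 -0.0003]
```

Request:
{"method": "carry_out", "body": {
  "targets": [
    {"dx":0,"dy":0,"dz":0,"wx":0.6,"wy":6.1,"wz":0.2,"hand":0.06},
    {"dx":0,"dy":0,"dz":0,"wx":0.6,"wy":6.1,"wz":0.2,"hand":0.06},
    {"dx":0,"dy":0,"dz":0,"wx":0.6,"wy":6.1,"wz":0.2,"hand":0.06},
    {"dx":0,"dy":0,"dz":0,"wx":0.5,"wy":6.1,"wz":0.2,"hand":0.06},
    {"dx":0,"dy":0,"dz":0,"wx":0,"wy":0,"wz":0,"hand":0.06},
    {"dx":0,"dy":0,"dz":0,"wx":0,"wy":0,"wz":0,"hand":0.06},
    {"dx":0,"dy":0,"dz":0,"wx":0,"wy":0,"wz":0,"hand":0.06}
  ]
}}

```text
t: 8.35
tcp_pos: [0.5481, -0.01, 0.1653]
tcp_rot: [-0.001, 0.016, 1.0, -0.0]
wrist_force: [-0.4, -0.3, 0.4]
gripper_width: 0.0599
grip_force: 0.0
```

```bash
python3 -c "
from g import *
go((.5445,-.0208,.166))"
```

```text
8.35 [ 0.5481 -0.01    0.1653] turn [-0.04 -0.11  0.03] shift in target axes [ 0.0033 -0.0109 -0.0007]
```

```bash
python3 - <<'E'
from g import *
s=state();c=wrist();print(s['tcp_pos'])
im=c['color'].astype(int);g=cv2.cvtColor(c['color'],6).astype(int)
u,v=proj(c,(.62,-.0235,.017)).astype(int);print(u,v)
sat=im.max(2)-im.min(2)
for x in(.60,.61,.62,.63,.64):
    u,v=proj(c,(x,-.0225,.017)).astype(int)
    if not 0<=v<420: continue
    r=sat[v]<30;a=u
    while r[a-1]: a-=1
    b=u
    while r[b+1]: b+=1
    P,Q=onz(c,a-.5,v,.017),onz(c,b+.5,v,.017);print(x,v,a,b,P[:2],Q[:2],(P+Q)[:2]/2)
E
```

```text
[ 0.54814259 -0.00996075  0.16527065]
258 275
0.6 254 235 286 [ 0.59901478 -0.04269632] [0.60034788 0.00104481] [ 0.59968133 -0.02082575]
0.61 265 235 285 [ 0.60917845 -0.04332002] [ 6.10499408e-01 -4.21625045e-07] [ 0.60983893 -0.02166022]
0.62 275 235 285 [ 0.61859227 -0.0438977 ] [ 6.19925749e-01 -1.89370063e-04] [ 0.61925901 -0.02204354]
0.63 286 236 285 [ 0.62917099 -0.04367974] [ 6.30492093e-01 -4.01169556e-04] [ 0.62983154 -0.02204046]
0.64 296 236 285 [ 0.63894849 -0.04427181] [ 6.40282375e-01 -5.97413091e-04] [ 0.63961543 -0.02243461]
```

Request:
{"method": "carry_out", "body": {
  "targets": [
    {"dx":0.003,"dy":-0.01,"dz":0.01,"wx":0,"wy":0,"wz":0,"hand":0.06},
    {"dx":0,"dy":0,"dz":0.04,"wx":0,"wy":0,"wz":0,"hand":0.06},
    {"dx":0,"dy":0,"dz":0.04,"wx":0,"wy":0,"wz":0,"hand":0.06},
    {"dx":0,"dy":0,"dz":0.025,"wx":0,"wy":0,"wz":0,"hand":0.06},
    {"dx":0,"dy":0,"dz":0.0125,"wx":0,"wy":0,"wz":0,"hand":0.06},
    {"dx":0,"dy":0,"dz":0,"wx":0,"wy":0,"wz":0,"hand":0.05},
    {"dx":0,"dy":0,"dz":0,"wx":0,"wy":0,"wz":0,"hand":0.05},
    {"dx":0,"dy":0,"dz":0,"wx":0,"wy":0,"wz":0,"hand":0.05}
  ]
}}

```text
t: 9.4
tcp_pos: [0.5466, -0.0202, 0.0391]
tcp_rot: [0.001, 0.015, 1.0, -0.001]
wrist_force: [-0.2, 0.3, 0.0]
gripper_width: 0.05
grip_force: 0.0
```

```bash
python3 -c "
from g import *
go((.5445,-.0200,.037));print(state()['wrist_force'])"
```

```text
9.4 [ 0.5466 -0.0202  0.0391] turn [-0.08  0.07  0.05] shift in target axes [0.0021 0.0002 0.0021]
[-0.24877774  0.34760939  0.03493928]
```

Request:
{"method": "carry_out", "body": {
  "targets": [
    {"dx":0,"dy":0,"dz":0.001,"wx":0,"wy":0,"wz":0,"hand":0.03},
    {"dx":0,"dy":0,"dz":0,"wx":0,"wy":0,"wz":0,"hand":0.02},
    {"dx":0,"dy":0,"dz":0,"wx":0,"wy":0,"wz":0,"hand":0},
    {"dx":0,"dy":0,"dz":0,"wx":0,"wy":0,"wz":0,"hand":0},
    {"dx":0,"dy":0,"dz":0,"wx":0,"wy":0,"wz":0,"hand":0}
  ]
}}

```text
t: 10.02
tcp_pos: [0.5461, -0.0202, 0.0374]
tcp_rot: [-0.0, 0.015, 1.0, -0.001]
wrist_force: [-1.0, 0.3, 5.1]
gripper_width: 0.0153
grip_force: 59.3
```

Request:
{"method": "carry_out", "body": {
  "targets": [
    {"dx":-0.0015,"dy":0,"dz":0,"wx":0,"wy":0,"wz":0,"hand":0},
    {"dx":-0.0015,"dy":0,"dz":0,"wx":0,"wy":0,"wz":0,"hand":0},
    {"dx":0,"dy":0,"dz":0,"wx":0,"wy":0,"wz":0,"hand":0},
    {"dx":0,"dy":0,"dz":0,"wx":0,"wy":0,"wz":0,"hand":0},
    {"dx":0,"dy":0,"dz":0,"wx":0,"wy":0,"wz":0,"hand":0}
  ]
}}

```text
t: 10.65
tcp_pos: [0.5467, -0.02, 0.0374]
tcp_rot: [-0.003, 0.015, 1.0, -0.0]
wrist_force: [-4.5, -1.8, 8.9]
gripper_width: 0.0147
grip_force: 59.8
```

Request:
{"method": "carry_out", "body": {
  "targets": [
    {"dx":-0.0015,"dy":0,"dz":-0.0005,"wx":0,"wy":0,"wz":0,"hand":0},
    {"dx":0,"dy":0,"dz":0,"wx":0,"wy":0,"wz":0,"hand":0},
    {"dx":0,"dy":0,"dz":0,"wx":0,"wy":0,"wz":0,"hand":0},
    {"dx":0,"dy":0,"dz":0,"wx":0,"wy":0,"wz":0,"hand":0}
  ]
}}

```text
t: 11.15
tcp_pos: [0.55, -0.0201, 0.0374]
tcp_rot: [-0.001, 0.015, 1.0, -0.0]
wrist_force: [-2.8, 0.1, 2.7]
gripper_width: 0.0153
grip_force: 59.1
```

```bash
python3 -c "
from g import *
go((.5486,-.0200,.0374))"
```

```text
11.15 [ 0.55   -0.0201  0.0374] turn [-0.05 -0.11  0.05] shift in target axes [ 0.0014  0.0001 -0.    ]
```

Moved 3.9 mm, which is within the estimated range. I'll release, rise and look again the same way.

Request:
{"method": "carry_out", "body": {
  "targets": [
    {"dx":0,"dy":0,"dz":0,"wx":0,"wy":0,"wz":0,"hand":0.03},
    {"dx":0,"dy":0,"dz":0,"wx":0,"wy":0,"wz":0,"hand":0.06},
    {"dx":0,"dy":0,"dz":0,"wx":0,"wy":0,"wz":0,"hand":0.06},
    {"dx":0,"dy":0,"dz":0,"wx":0,"wy":0,"wz":0,"hand":0.06},
    {"dx":0,"dy":0,"dz":-0.03,"wx":0,"wy":0,"wz":0,"hand":0.06},
    {"dx":0,"dy":0,"dz":-0.05,"wx":0,"wy":0,"wz":0,"hand":0.06},
    {"dx":0,"dy":0,"dz":-0.05,"wx":0,"wy":0,"wz":0,"hand":0.085},
    {"dx":0,"dy":0,"dz":0,"wx":0,"wy":-8,"wz":0,"hand":0.085},
    {"dx":0,"dy":0,"dz":0,"wx":0,"wy":-8,"wz":0,"hand":0.085},
    {"dx":0,"dy":0,"dz":0,"wx":0,"wy":-8,"wz":0,"hand":0.085},
    {"dx":0,"dy":0,"dz":0,"wx":0,"wy":0,"wz":0,"hand":0.085},
    {"dx":0,"dy":0,"dz":0,"wx":0,"wy":0,"wz":0,"hand":0.085}
  ]
}}

```text
t: 12.65
tcp_pos: [0.552, -0.0205, 0.1681]
tcp_rot: [0.208, 0.015, 0.978, -0.004]
wrist_force: [0.7, 0.5, -0.3]
gripper_width: 0.0849
grip_force: 0.0
```

```bash
python3 - <<'E'
from h import *
import pickle
s=state();print(s['t'],s['tcp_pos'],abs(s['qvel']).max())
d={n:camera(n) for n in('scene','top')};c=d['wrist']=wrist();pickle.dump(d,open('c4.pkl','wb'))
u,v=proj(c,(.70,-.024,.03)).astype(int);u-=25;v-=35;cs=[(c,u,v)]
u2,v2=proj(d['scene'],(.70,-.024,.03)).astype(int)-[25,35];print((u,v),(u2,v2))
cv2.imwrite('pics/w6.png',np.hstack([cv2.resize(i['color'][b:b+70,a:a+50],None,fx=8,fy=8,interpolation=0) for i,a,b in((c,u,v),(d['scene'],u2,v2))]))
E
```

```text
12.65 [ 0.55195822 -0.02050574  0.16806914] 0.024573648106304198
(np.int64(247), np.int64(227)) (np.int64(166), np.int64(138))
```

View pics/w6.png

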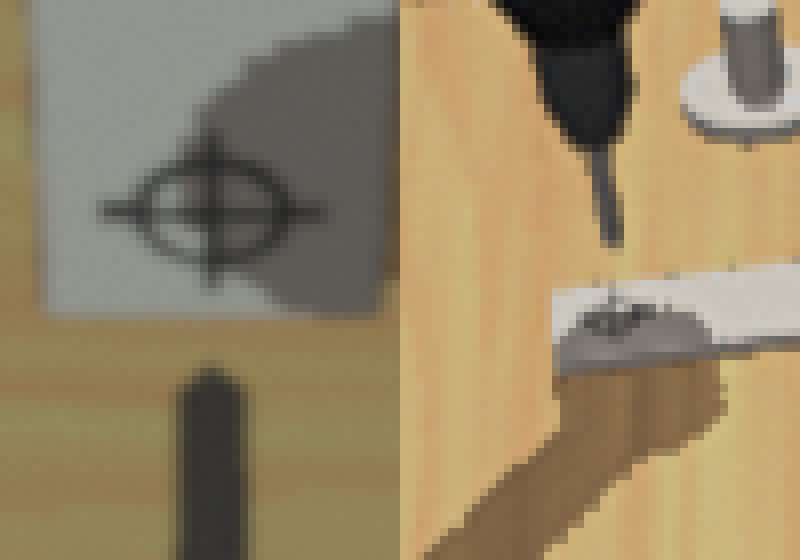

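Close up, the mark is at wrist (272.9,252.9) and the tip end at (273,272.8). In the scene view the mark is at (192.1,177.2) and the tip at (192.1,168.2).

```bash
python3 - <<'E'
from h import *
import pickle
d=pickle.load(open('c4.pkl','rb'));c=d['wrist']
M=onz(c,272.9,252.9,.017);print('mark',M)
for v in(272.8,273.6,275.1):print('rem wrist',v,onz(c,273,v,.044)-M)
M=onz(d['scene'],192.1,177.25,.017)
for v in(167.6,168.2):print('rem scene',v,onz(d['scene'],192.1,v,.044)-M)
print('post moved px:',np.abs(d['top']['color'].astype(int)-pickle.load(open('c0.pkl','rb'))['top']['color'])[150:215,412:445].max(2).__gt__(60).sum())
E
```

```text
mark [ 0.70056922 -0.02389807  0.017     ]
rem wrist 272.8 [-0.00267371  0.00018017  0.027     ]
rem wrist 273.6 [-0.00149929  0.00014582  0.027     ]
rem wrist 275.1 [7.17266800e-04 8.09801792e-05 2.70000000e-02]
rem scene 167.6 [-0.00433518 -0.00764326  0.027     ]
rem scene 168.2 [-0.00413433 -0.00467024  0.027     ]
post moved px: 749
```

The y offset agrees, and the bit and mark are collinear in the wrist view. In x, all the views say the last slip-stick step overshot by about 3 mm, so I'll regrasp and ease it back.

```bash
python3 -c "
from g import *
go((.549,-.0201,.166))"
```

```text
12.8 [ 0.5523 -0.0204  0.1681] turn [-0.07 24.03  0.1 ] shift in target axes [0.0033 0.0002 0.0021]
```

Request:
{"method": "carry_out", "body": {
  "targets": [
    {"dx":0,"dy":0,"dz":0,"wx":0,"wy":6,"wz":0,"hand":0.06},
    {"dx":0,"dy":0,"dz":0,"wx":0,"wy":6,"wz":0,"hand":0.06},
    {"dx":0,"dy":0,"dz":0,"wx":0,"wy":6,"wz":0,"hand":0.06},
    {"dx":0,"dy":0,"dz":0,"wx":0,"wy":6,"wz":0,"hand":0.06},
    {"dx":0,"dy":0,"dz":0.03,"wx":0,"wy":0,"wz":0,"hand":0.06},
    {"dx":0,"dy":0,"dz":0.04,"wx":0,"wy":0,"wz":0,"hand":0.06},
    {"dx":0,"dy":0,"dz":0.02,"wx":0,"wy":0,"wz":0,"hand":0.06},
    {"dx":0,"dy":0,"dz":0,"wx":0,"wy":0,"wz":0,"hand":0.06},
    {"dx":0,"dy":0,"dz":0,"wx":0,"wy":0,"wz":0,"hand":0.06}
  ]
}}

```text
t: 13.92
tcp_pos: [0.5515, -0.0204, 0.0782]
tcp_rot: [0.0, 0.015, 1.0, -0.001]
wrist_force: [-0.5, 0.2, 0.6]
gripper_width: 0.0599
grip_force: 0.0
```

```bash
python3 -c "
from g import *
go((.550,-.0201,.0385))"
```

```text
13.925 [ 0.5515 -0.0204  0.0782] turn [-0.09  0.03  0.05] shift in target axes [0.0015 0.0003 0.0397]
```

Request:
{"method": "carry_out", "body": {
  "targets": [
    {"dx":0.001,"dy":0,"dz":0.025,"wx":0,"wy":0,"wz":0,"hand":0.06},
    {"dx":0,"dy":0,"dz":0.0145,"wx":0,"wy":0,"wz":0,"hand":0.06},
    {"dx":0,"dy":0,"dz":0,"wx":0,"wy":0,"wz":0,"hand":0.05},
    {"dx":0,"dy":0,"dz":0,"wx":0,"wy":0,"wz":0,"hand":0.03},
    {"dx":0,"dy":0,"dz":0,"wx":0,"wy":0,"wz":0,"hand":0.02},
    {"dx":0,"dy":0,"dz":0,"wx":0,"wy":0,"wz":0,"hand":0},
    {"dx":0,"dy":0,"dz":0,"wx":0,"wy":0,"wz":0,"hand":0},
    {"dx":0,"dy":0,"dz":0,"wx":0,"wy":0,"wz":0,"hand":0}
  ]
}}

```text
t: 14.92
tcp_pos: [0.55, -0.0203, 0.0389]
tcp_rot: [0.0, 0.015, 1.0, -0.001]
wrist_force: [0.2, -0.6, 5.6]
gripper_width: 0.0154
grip_force: 59.2
```

Request:
{"method": "carry_out", "body": {
  "targets": [
    {"dx":0.0015,"dy":0,"dz":0,"wx":0,"wy":0,"wz":0,"hand":0},
    {"dx":0.0015,"dy":0,"dz":0,"wx":0,"wy":0,"wz":0,"hand":0},
    {"dx":0,"dy":0,"dz":0,"wx":0,"wy":0,"wz":0,"hand":0},
    {"dx":0,"dy":0,"dz":0,"wx":0,"wy":0,"wz":0,"hand":0},
    {"dx":0,"dy":0,"dz":0,"wx":0,"wy":0,"wz":0,"hand":0}
  ]
}}

```text
t: 15.55
tcp_pos: [0.5484, -0.0206, 0.0389]
tcp_rot: [0.002, 0.016, 1.0, -0.001]
wrist_force: [3.5, 0.5, 6.6]
gripper_width: 0.0152
grip_force: 59.3
```

Request:
{"method": "carry_out", "body": {
  "targets": [
    {"dx":0.001,"dy":0,"dz":0,"wx":0,"wy":0,"wz":0,"hand":0},
    {"dx":0,"dy":0,"dz":0,"wx":0,"wy":0,"wz":0,"hand":0},
    {"dx":0,"dy":0,"dz":0,"wx":0,"wy":0,"wz":0,"hand":0},
    {"dx":0,"dy":0,"dz":0,"wx":0,"wy":0,"wz":0,"hand":0}
  ]
}}

```text
t: 16.05
tcp_pos: [0.5476, -0.0206, 0.0389]
tcp_rot: [0.002, 0.016, 1.0, -0.001]
wrist_force: [4.4, -0.4, 5.0]
gripper_width: 0.0154
grip_force: 59.3
```

2.4 mm back, which centres it across the estimates. I'll release, rise and swing clear for the final check.

Request:
{"method": "carry_out", "body": {
  "targets": [
    {"dx":0,"dy":0,"dz":0,"wx":0,"wy":0,"wz":0,"hand":0.03},
    {"dx":0,"dy":0,"dz":0,"wx":0,"wy":0,"wz":0,"hand":0.06},
    {"dx":0,"dy":0,"dz":0,"wx":0,"wy":0,"wz":0,"hand":0.06},
    {"dx":0,"dy":0,"dz":0,"wx":0,"wy":0,"wz":0,"hand":0.06},
    {"dx":0,"dy":0,"dz":-0.03,"wx":0,"wy":0,"wz":0,"hand":0.06},
    {"dx":0,"dy":0,"dz":-0.05,"wx":0,"wy":0,"wz":0,"hand":0.06},
    {"dx":0,"dy":0,"dz":-0.05,"wx":0,"wy":0,"wz":0,"hand":0.06},
    {"dx":0,"dy":0.05,"dz":0,"wx":0,"wy":0,"wz":0,"hand":0.06},
    {"dx":0,"dy":0.06,"dz":0,"wx":0,"wy":0,"wz":0,"hand":0.06},
    {"dx":0,"dy":0.06,"dz":0,"wx":0,"wy":0,"wz":0,"hand":0.06},
    {"dx":0,"dy":0.06,"dz":0,"wx":0,"wy":0,"wz":0,"hand":0.06},
    {"dx":0,"dy":0.05,"dz":0,"wx":0,"wy":0,"wz":0,"hand":0.06}
  ]
}}

```text
t: 17.55
tcp_pos: [0.5536, 0.2622, 0.1676]
tcp_rot: [-0.001, 0.015, 1.0, -0.0]
wrist_force: [0.5, -0.8, 0.2]
gripper_width: 0.0601
grip_force: 0.0
```

```bash
python3 - <<'E'
from h import *
import pickle
d={n:camera(n) for n in('scene','top')};a=pickle.load(open('c0.pkl','rb'))
print(state()['t'],state()['tcp_pos'])
for n,r in(('top',(slice(150,215),slice(412,445))),('scene',(slice(125,156),slice(200,262)))):
    print(n,'post change',(np.abs(d[n]['color'].astype(int)-a[n]['color'])[r].max(2)>40).sum())
o=[]
for n in('top','scene'):
    u,v=proj(d[n],(.67,-.024,.03)).astype(int)-[25,35];print(n,u,v);o.append(cv2.resize(d[n]['color'][v:v+70,u:u+50],None,fx=8,fy=8,interpolation=0))
cv2.imwrite('pics/fin.png',np.hstack(o))
c=d['top'];im=c['color'].astype(int);m=((im.min(2)>110)&(im.max(2)-im.min(2)<35)).astype(np.uint8);m[:,:350]=0;m[:,405:]=0;m[:115]=0;m[230:]=0
k,l,st,ce=cv2.connectedComponentsWithStats(m);i=1+np.argmax(st[1:,4]);print(st[i])
for v in range(st[i][1]+10,st[i][1]+st[i][3],12):
    xs=np.where(l[v]==i)[0];P,Q=onz(c,xs.min()-.5,v,.017),onz(c,xs.max()+.5,v,.017);print(v,(P+Q)[:2]/2,P[1]-Q[1])
v=st[i][1]+st[i][3]-.5;print('near end',onz(c,372,v,.017)[0])
E
```

```text
17.65 [0.55356278 0.26486085 0.16764525]
top post change 1192
scene post change 674
top 348 107
scene 177 137
[ 364  126   18   79 1160]
136 [ 0.69160338 -0.02513676] 0.04315637251942964
148 [ 0.65804296 -0.02356742] 0.04568348905510744
160 [ 0.62473234 -0.02201159] 0.04283726037572255
172 [ 0.59169149 -0.02180009] 0.04267770501734336
184 [ 0.55887268 -0.0202605 ] 0.0451786515104903
196 [ 0.52631939 -0.02005705] 0.04501161262949613
near end 0.5034063397155798
```

View pics/fin.png

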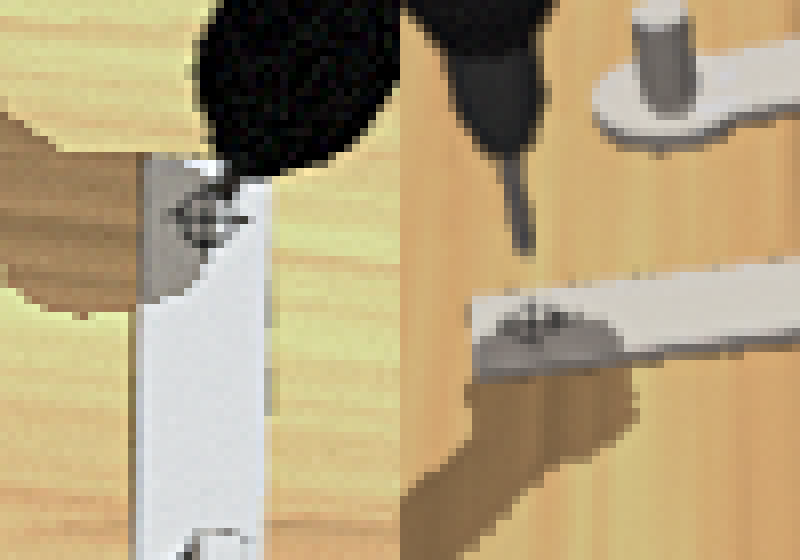

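In both views the bit's line now runs into the cross: top has the tip at (222,190) and the cross at (207,217) of the crop. The remaining offset is about 1 mm. The post pixel change looks like a lighting difference, so I'll confirm that by shape.

```bash
python3 - <<'E'
from h import *
import pickle
a=pickle.load(open('c0.pkl','rb'))
for n,(u,v,w,h) in dict(top=(408,140,42,82),scene=(198,122,70,38)).items():
    for c in(a[n],camera(n)):
        im=c['color'][v:v+h,u:u+w];hsv=cv2.cvtColor(im,40);m=((hsv[...,1]<50)&(hsv[...,2]>110)).astype(np.uint8)
        k,l,st,ce=cv2.connectedComponentsWithStats(m);i=1+np.argmax(st[1:,4]);print(n,st[i],ce[i].round(2),im.mean())
s=state();print(s['t'],s['wrist_force'],abs(s['qvel']).max())
E
```

```text
top [  7   6  29  69 990] [21.13 37.64] 148.3594657375145
top [   7    6   29   69 1026] [21.09 37.82] 183.78164924506387
scene [  3  14  60  18 337] [28.88 23.93] 140.49461152882205
scene [  3  18  41  14 280] [22.51 25.03] 111.47468671679198
17.75 [-0.63955944 -0.6082729   0.76655376] 0.041347816799974055
```

```bash
python3 -c "
from cell import hand_in;print(hand_in())"
```

```text
the job is handed in; nothing more can be done
None
```

I handed the job in with the marked bracket flat on the board and its spot about 1 mm from directly below the bit tip (camera estimate); the post bracket wasn't moved, and the result of the judging isn't shown.

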